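# Put the bolt away behind the roller-catch door

### The job

Put the loose bolt away in the small steel cupboard: pull the door open through its roller catch, stand the bolt in the open bin on the inside of the door, then push the door until the catch snaps and it is fully shut. Handle the door gently: do not force it, let it fly or slam it, and leave the other things where they stand.

Things in the scene. Friction and masses are not known exactly. Their poses are not given: they have to be found in the camera images.
- cupboard: grey steel bench cupboard, 130 deep (x) x 200 wide (y) x 165 mm high, fixed to the bench. Origin: centre of its underside, on the bench; x points from its front to its back, z up. The door covers its front: 194 wide, top edge 164 mm high, 12 mm thick, outer face 79 mm in front of the origin; 0.7 kg. Once the bolt is in, over 25 N of the fingers on the door (a clamping grip too) is forcing it
- door (a joint): door angle, rad: 0 fully shut on its hard stop (as at the start), positive open, limit 1.75. Hinged at its left (+y) side: the free edge swings towards -x, then +y; it stays where it is left. A sprung roller catch meets it at 0.04 rad, resists most at about 0.03 and snaps it shut past 0.012. Pushed near its free edge this takes 14 to 19 N; to open, 13 to 19 N of pull at the handle, then it yields
- door_hinge (a point): point on the hinge line of the door, 130 mm above the bench. Its axes turn with the door: x points from the outer face to the inner face (into the cupboard when shut), y from the free edge to the hinge, z up
- door_handle (a point): grip point of the door's bow handle: upright round steel bar, 10 mm thick, from 77 to 155 mm above the bench, 44 mm before the door's face (a 10 mm standoff at top and bottom joins it). The point lies in the bar's middle line, 130 mm above the bench, 50 mm from the hinge line in -x and 130 mm in -y of the door's axes. Axes as door_hinge
- door_face (a point): point on the door's outer face near its free edge, where it can be pushed: 172 mm from the hinge line, 140 mm above the bench, 42 mm beyond the handle bar. Axes as door_hinge
- bin_floor (a point): centre of the inner floor of the open-topped square steel bin on the inside of the door, 60 mm above the bench; 30 mm from the hinge line in +x and 75 mm in -y of the door's axes. Inside 42 x 42 mm, walls 3 mm thick and 39 mm high above this point. Axes as door_hinge
- bolt: steel hexagon bolt standing on its head, 80 mm high, head 27 mm across and 10 mm high, shank 16 mm thick; 0.13 kg, varies. Origin: centre of the underside of its head; z up along the shank
- oil_cup: bystander: round steel cup with a narrow neck, 64 mm across, 87 mm high; origin at the centre of its underside. It and the bolt stand one at the left and one at the right of the bench, either way round
- primer_can: bystander: short aerosol can, 66 mm across, 152 mm high; origin at the centre of its underside
- jar: bystander: paste jar with a black lid, 64 mm across, 76 mm high, to the left of the cupboard; origin at the centre of its underside

How it is judged:
By the outcome, as a careful person would: the job done as asked, in the order asked, and still so for the second after the job is handed in, with the robot touching nothing.
It also fails if it takes over 70 s, if anything falls off the work surface, if the arm or the gripper's body presses on something with over 40 N, if the wrist force passes 120 N, or if a joint passes its speed limit or range.

### The arm

A 6-joint arm with a two-finger parallel gripper is mounted at the origin on a cart in front of the work surface, level with it; the furniture and walls round the work are solid. World frame = base frame: x ahead of the robot, y to its left, z up, the work surface at z = 0. Lengths are in m, angles in degrees, forces in N, time in s.
With the tool pointing down it reaches from about 0.3 to 0.75 m from the base axis. Payload 8.5 kg.
Tool frame: the origin (TCP) lies between the finger pads; the fingertips stand 17 mm ahead of it and the grasp point (between the pads) lies 2 mm behind it (env.tip_reach is the distance from the TCP to the fingertips, in m); z points along the fingers, y is the line along which they close (so a half turn about z gives the same grasp; the last joint's range is limited). The gripper opens to 85 mm and grips with 20 to 120 N. Pads are 22 mm wide; open, the fingers measure 114 mm over their backs; the gripper's body (76 mm by 85 mm) begins 54 mm behind the grasp point. The pads swing forward as they close: fully open they stand 13 mm farther back than shut.
Start: joints at [-76.278, 21.807, 74.336, -0, 83.858, -12.336], TCP at [0.242, -0.494, 0.212] pointing down, gripper open.
Joint ranges: [-178.18, 178.18], [-50.72, 133.34], [12.68, 142.11], [-81.47, 261.47], [9.98, 163.14], [-165.26, 165.26]. Speed limits (degrees/s): [136.94, 136.94, 180, 180, 180, 180].

### API

Orientations are given as a 3x3 rotation matrix whose columns are the frame's x, y, z axes.
In Python, from rig import env, viewer gives the robot as it stands.
- The arm moves only by the tool move_arm, never from a script. Its argument "motion" is a list of rows, each a list of 2 entries, a list of its own where there are three numbers: the shift along the tool's x, y, z normalised to -1 to 1, where 1 is 50 mm, then the turn, a rotation vector about the tool's x, y, z normalised to -1 to 1, where 1 is 8 degrees. A call has 1 to 20 rows; each row shifts and turns the commanded pose from where the row before left it, along the tool's axes as they then stand; what a row does not reach is not made up. A row lasts 1/10 s, in which the tool goes at most 50 mm and 8.59 degrees, less where a joint would pass 70% of its speed; a pose out of reach is approached as far as the arm can. A call with a number of a shift or a turn outside -1 to 1 is refused whole. A call with a gripper value outside its range is refused whole. "claw" is the closure, from 0 (fully open) to 1 (shut), set as the call begins (left out, the last holds). The fingers move at their own pace and stop on an object; "force" is the grip in N (left out, the last holds). Time passes only in rows, so rows that do not move let the fingers close. It gives the time, the measured TCP pose, the force, the opening and the grip force at its end, in the units of the state.
- env.observe(): the state, without advancing time (a new reading comes with each control period).
- viewer.get_image(name): name is "scene" or "top"; returns a dict with "frame" (384x512x3 uint8, red, green, blue), "depth" (384x512 float32, m along the optical axis (not along the pixel's ray), 0 where there is no reading), "fx", "fy", "cx", "cy" (pixels), "eye" and "attitude" of the camera in the world. Camera axes: x right, y up, looking along -z (the intrinsics and any distortion apply to the point x, -y, -z); pixel columns grow to the right and rows downward; lengths in m; the calibration is good to about 2 mm. A picture is of the moment at which its call begins.
- env.close_job(): hands the job in; it is judged then, once.
The state is a dict: "time_s": time; "q": joint angles; "qvel": joint speeds; "joint_efforts": joint torques, N m; "position": TCP position; "tool_rot": TCP orientation; "ft_force": force on the tool from outside, world axes, zero at the start; "wrist_torque": the same for the moment, N m; "grip_width": finger opening in m; "gripper_force": force on a finger pad.
Only numpy, scipy, OpenCV 4.12 (cv2) and the standard library are available. Lean on these libraries where they do the work, as an engineer would, in place of code of your own. Each camera call takes 0.05 s, during which the arm holds its last target. There are 200 camera calls.

## Working session

There is one attempt and no reset: what is moved stays moved. The work goes in short steps, Python scripts to look and compute and a tool call to move; the robot and the scene stay as the last step left them, time stands still between calls to the robot, and variables do not carry over. Pictures are saved under pics/ and viewed, at most 10 in all, crops included, and the job is handed in when it is done.

Besides the shell and the picture viewer there is one more tool, called as name(argument=value, ...), one argument or row to a line, values as JSON. move_arm: Moves the arm, as the interface text tells. Scaled input: -1 to 1 covers 50 mm each way for a shift and 8 degrees each way for a turn. Its arguments: {"type":"object","properties":{"motion":{"type":"array","items":{"type":"array"}},"claw":{"type":"number"},"force":{"type":"number"}},"required":["motion"]}

```bash
mkdir -p pics; ls; python3 - <<'E'
from rig import env, viewer
import cv2,numpy as np
for n in ("scene","top"):
    d=viewer.get_image(n); np.savez(f"pics/{n}0.npz",**d); cv2.imwrite(f"pics/{n}0.png",d["frame"][:,:,::-1])
    print(n,d["fx"],d["fy"],d["cx"],d["cy"],d["eye"],d["attitude"],[k for k in d])
print(env.observe())
E
```

```text
pics
scene 414.39769623587796 414.39769623587796 255.48725412889038 196.99725142135287 [-0.0070443  -1.09425327  0.72415256] [[ 0.85940885  0.22905695 -0.45710978]
 [-0.51126308  0.37599413 -0.77281206]
 [-0.00514738  0.89786487  0.44024104]] ['frame', 'depth', 'fx', 'fy', 'cx', 'cy', 'eye', 'attitude']
top 463.65466660225974 463.65466660225974 263.84934749986905 197.81314505958488 [0.35956148 0.07351065 1.68649851] [[-0.02588329  0.98677056 -0.16004352]
 [-0.99896942 -0.01956049  0.040957  ]
 [ 0.03728463  0.16093868  0.9862599 ]] ['frame', 'depth', 'fx', 'fy', 'cx', 'cy', 'eye', 'attitude']
{'time_s': 0.1, 'q': array([-7.62764974e+01,  2.18396526e+01,  7.43796638e+01,  1.29914093e-03,
        8.38592330e+01, -1.23334859e+01]), 'qvel': array([-0.08001088, -0.13524997, -0.24456887,  0.06733549,  0.01313258,
       -0.20713387]), 'joint_efforts': array([ 4.99466958e-03, -4.49214864e+01, -2.31660390e+01, -1.12103692e-04,
        3.53246665e-03,  2.02755257e-05]), 'position': array([ 0.24154864, -0.49379653,  0.2111543 ]), 'tool_rot': array([[ 8.98358702e-01,  4.39262508e-01, -3.03337960e-04],
       [ 4.39262500e-01, -8.98357762e-01,  1.33715601e-03],
       [ 3.14856493e-04, -1.33449073e-03, -9.99999060e-01]]), 'ft_force': array([-0.16191302, -0.03069256, -0.50435707]), 'wrist_torque': array([ 0.02233683,  0.04289658, -0.00236841]), 'gripper_force': 0.0, 'grip_width': 0.08500225626442476}
```

View pics/scene0.png

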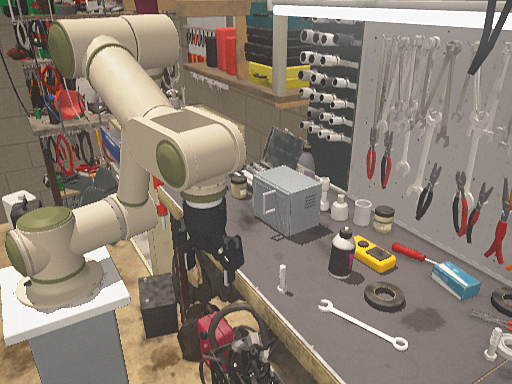

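View pics/top0.png

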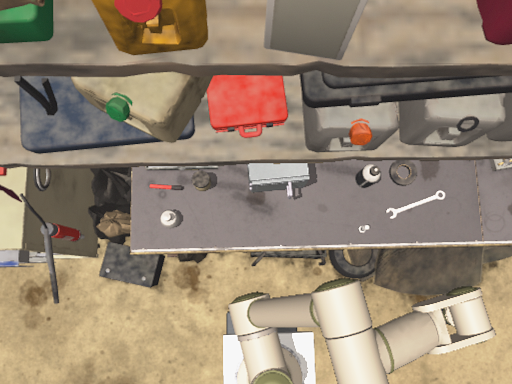

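The scene view shows the bolt at (282,278), the cupboard at (287,200) with its handle at (268,214) and the primer can at (342,252). The top view shows the bolt at (364,229), the cupboard at (280,178) with its handle at (296,190), the can at (368,176), the oil cup at (170,218) and the jar at (203,181).

```bash
cat > h.py <<'E'
import numpy as np
def cloud(d):
    D=d["depth"]; v,u=np.mgrid[:D.shape[0],:D.shape[1]]
    c=np.stack([(u-d["cx"])/d["fx"]*D,-(v-d["cy"])/d["fy"]*D,-D],-1)
    P=c@d["attitude"].T+d["eye"]; P[D==0]=np.nan; return P
E
python3 - <<'E'
import numpy as np,cv2
from h import cloud
np.set_printoptions(precision=4,suppress=True)
for n,boxes in (("scene",{"bolt":(272,258,294,296),"cup":(250,160,325,240),"can":(325,222,360,280)}),("top",{"bolt":(352,220,374,238),"cup":(240,158,325,205),"can":(352,160,386,192),"oil":(155,205,185,232),"jar":(188,168,220,194)})):
    d=np.load(f"pics/{n}0.npz"); P=cloud(d)
    for k,(a,b,c,e) in boxes.items():
        Q=P[b:e,a:c].reshape(-1,3); Q=Q[np.isfinite(Q[:,0])]
        bench=np.median(Q[abs(Q[:,2])<.02,2]) if (abs(Q[:,2])<.02).any() else None
        Q2=Q[Q[:,2]>.02]
        print(n,k,"bench",bench,"n",len(Q2),"med",np.median(Q2,0),"min",np.percentile(Q2,2,axis=0),"max",np.percentile(Q2,98,axis=0))
        if k=="cup":
            T=Q[abs(Q[:,2]-.165)<.006]; r=cv2.minAreaRect(T[:,:2].astype(np.float32)*1000); print("  top",len(T),r,cv2.boxPoints(r))
            H=Q[(Q[:,2]>.03)&(Q[:,2]<.158)]
            np.save(f"pics/{n}_side.npy",H)
        if k in("bolt","oil","jar","can"):
            z=np.percentile(Q2[:,2],97); T=Q2[Q2[:,2]>z-.006]; print("  top z",z,"c",(T.min(0)+T.max(0))/2,"n",len(T),"ext",np.ptp(T,axis=0))
E
```

```text
scene bolt bench 0.0021055494801178187 n 128 med [ 0.5079 -0.3601  0.0564] min [ 0.5024 -0.3642  0.0217] max [ 0.5168 -0.3488  0.0826]
  top z 0.08239416902637774 c [ 0.5109 -0.3553  0.0813] n 29 ext [0.018  0.0185 0.0094]
scene cup bench 0.0024644657080153953 n 4650 med [ 0.7244 -0.0756  0.1138] min [ 0.6429 -0.1462  0.0246] max [1.0427 0.3807 0.1687]
  top 1206 ((792.909423828125, -34.08544921875), (277.9434509277344, 210.22430419921875), 8.92050838470459) [[ 639.3195   48.2058]
 [ 671.9178 -159.4757]
 [ 946.4993 -116.3767]
 [ 913.9011   91.3048]]
scene can bench 0.002134295693828281 n 1063 med [ 0.6845 -0.3921  0.0828] min [ 0.6654 -0.4091  0.0226] max [ 0.827  -0.304   0.1465]
  top z 0.14600559445109618 c [ 0.7005 -0.3816  0.1479] n 80 ext [0.034  0.0313 0.0155]
top bolt bench 0.0005073128598576115 n 37 med [ 0.5096 -0.3468  0.0706] min [ 0.5034 -0.3572  0.022 ] max [ 0.5177 -0.3424  0.0867]
  top z 0.08638288603798783 c [ 0.5109 -0.3497  0.0838] n 8 ext [0.0108 0.0127 0.0064]
top cup bench 8.789279321974597e-05 n 2023 med [ 0.6687 -0.0288  0.1647] min [ 0.5925 -0.1347  0.0407] 
[... 168 characters left out ...]
.0613 -141.249 ]
 [ 726.4589   60.778 ]
 [ 630.3297   61.9189]]
top can bench -0.00014512526068655163 n 428 med [ 0.6883 -0.3573  0.113 ] min [ 0.5952 -0.3921  0.0264] max [ 0.7254 -0.2041  0.7176]
  top z 0.7165176245337445 c [ 0.5951 -0.2039  0.7172] n 18 ext [0.0012 0.0404 0.006 ]
top oil bench 0.0001748879891276811 n 270 med [0.5585 0.3413 0.0535] min [0.5324 0.3163 0.0243] max [0.5889 0.3745 0.09  ]
  top z 0.08913569535915844 c [0.5625 0.3466 0.0903] n 31 ext [0.0215 0.0204 0.0137]
top jar bench 9.20333066551926e-05 n 302 med [0.6901 0.2272 0.0749] min [0.6635 0.1998 0.0226] max [0.7261 0.258  0.0832]
  top z 0.08259000875705182 c [0.6942 0.2299 0.0804] n 102 ext [0.0614 0.0561 0.0076]
```

```bash
python3 - <<'E'
import numpy as np
from h import cloud
from scipy.optimize import least_squares
np.set_printoptions(precision=4,suppress=True)
P={n:cloud(np.load(f"pics/{n}0.npz")) for n in("scene","top")}
S=P["scene"][160:240,250:325].reshape(-1,3);T=P["top"][158:205,240:325].reshape(-1,3)
f=lambda Q,z0,z1:Q[np.isfinite(Q[:,0])&(Q[:,2]>z0)&(Q[:,2]<z1)&(Q[:,0]<.80)&(Q[:,0]>.55)]
S1=f(S,.02,.155);
def loc(p,Q):
    c,s=np.cos(p[2]),np.sin(p[2]); d=Q[:,:2]-p[:2]
    return np.c_[d@[c,s],d@[-s,c],Q[:,2]]
p=np.array([.70,-.04,.0])
for it in range(15):
    L=loc(p,S1); tol=.03 if it<4 else .008
    F=S1[(abs(L[:,0]+.079)<tol)&(abs(L[:,1])<.09)&((L[:,1]>-.02)|(L[:,1]<-.045)|(L[:,2]<.07))]
    R=S1[(abs(L[:,1]+.1)<tol)&(L[:,0]>-.06)&(L[:,0]<.06)]
    r=least_squares(lambda q:np.r_[loc(q,F)[:,0]+.079,loc(q,R)[:,1]+.1],p,loss="soft_l1",f_scale=.002); p=r.x
print("scene fit",p,np.degrees(p[2]),len(F),len(R),np.std(loc(p,F)[:,0]),np.std(loc(p,R)[:,1]))
# top cloud: front edge and side extents in this frame
L=loc(p,f(T,.155,.175)); print("top local min/max",np.percentile(L,[1,99],axis=0))
for y in np.arange(-.09,.09,.02):
    m=(abs(L[:,1]-y)<.01); print(round(y,2),L[m,0].min(),end=";")
print()
for n,Q in(("scene",S),("top",T)):
    Q=f(Q,.085,.157); L=loc(p,Q); m=(L[:,0]<-.100)&(L[:,0]>-.15)&(abs(L[:,1])<.09); print(n,"bar n",m.sum(),"local",np.median(L[m],0),L[m].min(0),L[m].max(0),"world",np.median(Q[m],0))
E
```

```text
scene fit [ 0.7402 -0.0406  0.0756] 4.334033209665457 929 922 0.001686543244161829 0.0019179084002181094
top local min/max [[-0.0901 -0.0928  0.1559]
 [-0.0096  0.1023  0.1725]]
-0.09 -0.07901987046989027;-0.07 -0.07952854394074502;-0.05 -0.07968805184972198;-0.03 -0.12432940792771197;-0.01 -0.07996052706633633;0.01 -0.0795852100157133;0.03 -0.0799293387725395;0.05 -0.07943346898410356;0.07 -0.0798180858290141;
scene bar n 85 local [-0.121  -0.0381  0.1248] [-0.1298 -0.0424  0.0852] [-0.1002 -0.0313  0.1569] world [ 0.6226 -0.0877  0.1248]
top bar n 36 local [-0.1158 -0.0285  0.1454] [-0.128  -0.0352  0.0851] [-0.1016 -0.0247  0.156 ] world [ 0.6268 -0.078   0.1454]
```

move_arm(
  motion=[
    [[0, 0, -0.04], [0, 0, -0.989]],
    [[0, 0, -0.04], [0, 0, -0.989]],
    [[0, 0, -0.04], [0, 0, -0.989]],
    [[0, 0, -0.04], [0, 0, -0.989]],
    [[0, 0, -0.04], [0, 0, -0.989]],
    [[0, 0, -0.04], [0, 0, -0.989]],
    [[0, 0, -0.04], [0, 0, -0.989]],
    [[0, 0, -0.04], [0, 0, -0.989]],
    [[0, 0, -0.04], [0, 0, -0.989]],
    [[0, 0, -0.04], [0, 0, -0.989]],
    [[0, 0, -0.04], [0, 0, -0.989]],
    [[0, 0, -0.04], [0, 0, -0.989]],
    [[0, 0, -0.04], [0, 0, -0.989]],
    [[0, 0, -0.04], [0, 0, -0.989]],
    [[0, 0, -0.04], [0, 0, -0.989]],
    [[0, 0, -0.04], [0, 0, -0.989]],
    [[0, 0, -0.04], [0, 0, -0.989]],
    [[0, 0, -0.04], [0, 0, -0.989]],
    [[0, 0, -0.04], [0, 0, -0.989]],
    [[0, 0, -0.04], [0, 0, -0.989]],
  ],
  claw=0,
)

```text
time_s: 2.1
position: [0.2638, -0.4874, 0.2508]
tool_rot: [[-0.999, -0.035, -0.017], [-0.035, 0.999, -0.005], [0.017, -0.004, -1.0]]
ft_force: [0.1, -0.3, 0.7]
grip_width: 0.0854
gripper_force: 0.0
```

```bash
cat > to.py <<'E'
# python3 to.py x y z yaw : remaining shift (tool axes, units of 50 mm) and turn (units of 8 deg)
import sys,numpy as np
from rig import env
def rel(x,y,z,yaw):
    o=env.observe();R=o["tool_rot"];d=R.T@(np.array([x,y,z])-o["position"])/.05
    a=np.degrees(np.arctan2(R[1,0],R[0,0]));t=-((yaw-a+180)%360-180)/8
    print("t",o["time_s"],"pos",o["position"].round(4),"yaw",a.round(2),"tilt",R[:,2].round(4),"F",o["ft_force"].round(1),"w",round(o["grip_width"],4))
    print("shift",d.round(3),"turn z",t.round(3))
if __name__=="__main__": rel(*map(float,sys.argv[1:5]))
E
python3 to.py .620 -.080 .25 184.3
```

```text
t 2.1 pos [ 0.2638 -0.4874  0.2508] yaw -178.02 tilt [-0.0173 -0.0049 -0.9998] F [ 0.1 -0.3  0.7] w 0.0854
shift [-7.401  7.895 -0.147] turn z -0.29
```

move_arm(
  motion=[
    [[-0.5, 0.52, 0], [0, 0, 0]],
    [[-0.5, 0.52, 0], [0, 0, 0]],
    [[-0.5, 0.52, 0], [0, 0, 0]],
    [[-0.5, 0.52, 0], [0, 0, 0]],
    [[-0.5, 0.52, 0], [0, 0, 0]],
    [[-0.5, 0.52, 0], [0, 0, 0]],
    [[-0.5, 0.52, 0], [0, 0, 0]],
    [[-0.5, 0.52, 0], [0, 0, 0]],
    [[-0.5, 0.52, 0], [0, 0, 0]],
    [[-0.5, 0.52, 0], [0, 0, 0]],
    [[-0.5, 0.52, 0], [0, 0, 0]],
    [[-0.5, 0.52, 0], [0, 0, 0]],
    [[-0.5, 0.52, 0], [0, 0, 0]],
    [[0, 0, 0], [0, 0, 0]],
    [[0, 0, 0], [0, 0, 0]],
  ],
)

```text
time_s: 3.6
position: [0.5779, -0.1366, 0.2436]
tool_rot: [[-0.999, -0.038, -0.017], [-0.038, 0.999, -0.005], [0.018, -0.005, -1.0]]
ft_force: [0.1, 0.2, -0.4]
grip_width: 0.0855
gripper_force: 0.0
```

```bash
python3 to.py .620 -.080 .25 184.3
```

```text
t 3.6 pos [ 0.5779 -0.1366  0.2436] yaw -177.85 tilt [-0.0174 -0.0052 -0.9998] F [ 0.1  0.2 -0.4] w 0.0855
shift [-0.882  1.099 -0.15 ] turn z -0.268
```

move_arm(
  motion=[
    [[-0.45, 0.55, -0.07], [-0.032, -0.126, -0.268]],
    [[-0.42, 0.53, -0.07], [0, 0, 0]],
    [[0, 0, 0], [0, 0, 0]],
    [[0, 0, 0], [0, 0, 0]],
  ],
)

```text
time_s: 4.0
position: [0.618, -0.0814, 0.2505]
tool_rot: [[-0.997, -0.073, 0.001], [-0.073, 0.997, -0.0], [-0.0, -0.0, -1.0]]
ft_force: [-0.5, 1.0, -0.4]
grip_width: 0.0856
gripper_force: 0.0
```

```bash
python3 to.py .620 -.080 .132 184.3; python3 - <<'E'
from rig import viewer
import cv2
d=viewer.get_image("scene");cv2.imwrite("pics/s1.png",cv2.resize(d["frame"][100:260,190:350,::-1],None,fx=3.5,fy=3.5,interpolation=cv2.INTER_CUBIC))
E
```

```text
t 4.0 pos [ 0.618  -0.0814  0.2505] yaw -175.79 tilt [ 5.e-04 -3.e-04 -1.e+00] F [-0.5  1.  -0.4] w 0.0856
shift [-0.041  0.027  2.37 ] turn z -0.012
```

View pics/s1.png

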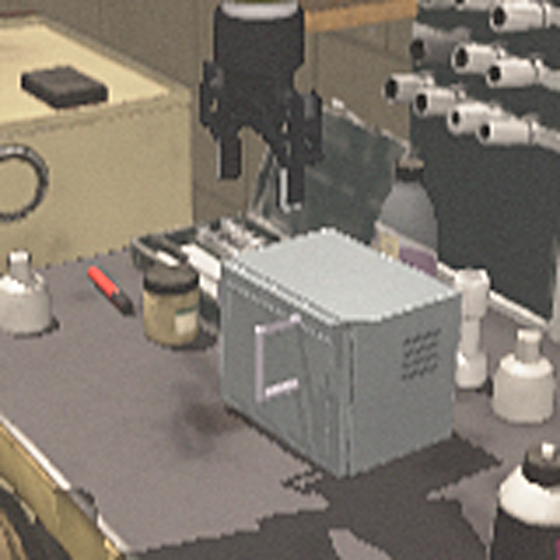

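The picture shows the open gripper squarely above the handle bar, which is at (260,365) in the crop, with nothing between them. I'll descend and close lightly.

move_arm(
  motion=[
    [[-0.04, 0.03, 0.39], [0, 0, 0]],
    [[0, 0, 0.4], [0, 0, 0]],
    [[0, 0, 0.4], [0, 0, 0]],
    [[0, 0, 0.4], [0, 0, 0]],
    [[0, 0, 0.4], [0, 0, 0]],
    [[0, 0, 0.38], [0, 0, 0]],
    [[0, 0, 0], [0, 0, 0]],
    [[0, 0, 0], [0, 0, 0]],
  ],
)

```text
time_s: 4.85
position: [0.6202, -0.0802, 0.1328]
tool_rot: [[-0.997, -0.072, 0.001], [-0.072, 0.997, -0.0], [-0.001, -0.0, -1.0]]
ft_force: [-0.1, -0.5, 0.4]
grip_width: 0.0856
gripper_force: 0.0
```

move_arm(
  motion=[
    [[0, 0, 0], [0, 0, 0]],
    [[0, 0, 0], [0, 0, 0]],
    [[0, 0, 0], [0, 0, 0]],
    [[0, 0, 0], [0, 0, 0]],
    [[0, 0, 0], [0, 0, 0]],
    [[0, 0, 0], [0, 0, 0]],
    [[0, 0, 0], [0, 0, 0]],
    [[0, 0, 0], [0, 0, 0]],
  ],
  claw=1,
  force=20,
)

```text
time_s: 5.65
position: [0.6218, -0.0813, 0.135]
tool_rot: [[-0.997, -0.073, 0.007], [-0.073, 0.997, -0.005], [-0.006, -0.005, -1.0]]
ft_force: [-1.4, -6.4, 13.3]
grip_width: -0.0
gripper_force: 6.6
```

```bash
python3 - <<'E'
from rig import viewer
import cv2,numpy as np
d=viewer.get_image("scene");a=cv2.resize(d["frame"][140:250,215:325,::-1],None,fx=5,fy=5,interpolation=cv2.INTER_CUBIC)
np.savez("pics/s2.npz",**d)
cv2.imwrite("pics/s2.png",a)
d=viewer.get_image("top");np.savez("pics/t2.npz",**d)
E
python3 to.py .620 -.080 .132 184.3
```

```text
t 5.75 pos [ 0.6218 -0.0812  0.135 ] yaw -175.82 tilt [ 0.0066 -0.0047 -1.    ] F [-2.  -6.  13.5] w 0.0001
shift [0.034 0.028 0.06 ] turn z -0.015
```

View pics/s2.png

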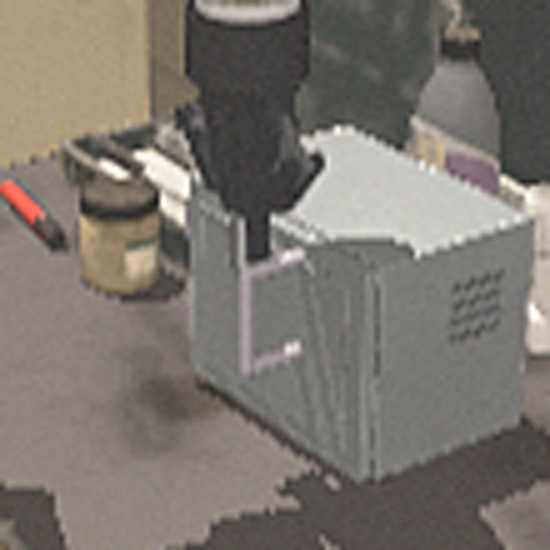

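The picture shows the shut fingers ending at about (258,262) in the crop, right at the handle's top standoff. They are resting on it instead of straddling the bar. I'll check this with depth.

```bash
python3 - <<'E'
from rig import env
import numpy as np
from h import cloud
np.set_printoptions(precision=3,suppress=True)
print("tip_reach",env.tip_reach)
d=np.load("pics/s2.npz");P=cloud(d);f=d["frame"]
for v in range(180,216,2):
    print(v,[ (u,f[v,u].mean().round().astype(int).item(),*P[v,u].round(3).tolist()) for u in (262,264,266,268)])
E
```

```text
tip_reach 0.017
180 [(262, 64, 0.612, -0.088, 0.204), (264, 65, 0.614, -0.096, 0.206), (266, 61, 0.614, -0.108, 0.211), (268, 52, 0.616, -0.116, 0.213)]
182 [(262, 65, 0.611, -0.09, 0.198), (264, 62, 0.614, -0.096, 0.2), (266, 64, 0.612, -0.111, 0.206), (268, 52, 0.616, -0.117, 0.207)]
184 [(262, 123, 0.609, -0.092, 0.192), (264, 53, 0.618, -0.091, 0.19), (266, 62, 0.625, -0.092, 0.189), (268, 53, 0.628, -0.099, 0.19)]
186 [(262, 118, 0.615, -0.083, 0.181), (264, 64, 0.618, -0.091, 0.183), (266, 62, 0.621, -0.097, 0.185), (268, 53, 0.629, -0.096, 0.182)]
188 [(262, 119, 0.615, -0.084, 0.174), (264, 71, 0.618, -0.091, 0.176), (266, 62, 0.624, -0.093, 0.176), (268, 53, 0.629, -0.096, 0.176)]
190 [(262, 118, 0.611, -0.09, 0.17), (264, 75, 0.616, -0.094, 0.171), (266, 62, 0.624, -0.093, 0.169), (268, 45, 0.626, -0.101, 0.171)]
192 [(262, 124, 0.613, -0.087, 0.162), (264, 105, 0.618, -0.09, 0.162), (266, 103, 0.627, -0.088, 0.159), (268, 131, 0.636, -0.085, 0.155)]
194 [(262, 100, 0.657, -0.014, 0.114), (264, 169, 0.619, -0.089, 0.154), (266, 156, 0.628, -0.087, 0.151), (268, 138, 0.634, 
[... 713 characters left out ...]
)]
206 [(262, 119, 0.657, -0.016, 0.069), (264, 169, 0.62, -0.088, 0.11), (266, 115, 0.659, -0.038, 0.078), (268, 117, 0.66, -0.049, 0.082)]
208 [(262, 123, 0.661, -0.009, 0.057), (264, 164, 0.621, -0.087, 0.103), (266, 115, 0.66, -0.037, 0.069), (268, 117, 0.661, -0.048, 0.074)]
210 [(262, 118, 0.655, -0.018, 0.055), (264, 162, 0.619, -0.089, 0.097), (266, 103, 0.661, -0.035, 0.061), (268, 131, 0.64, -0.081, 0.087)]
212 [(262, 120, 0.658, -0.014, 0.044), (264, 163, 0.619, -0.089, 0.089), (266, 160, 0.627, -0.088, 0.087), (268, 156, 0.636, -0.087, 0.084)]
214 [(262, 112, 0.658, -0.013, 0.036), (264, 148, 0.617, -0.093, 0.084), (266, 137, 0.661, -0.034, 0.045), (268, 108, 0.66, -0.05, 0.053)]
```

```bash
python3 - <<'E'
import numpy as np
from h import cloud
np.set_printoptions(precision=3,suppress=True)
for n,c in(("scene0",(.2415,-.494)),("s2",(.6218,-.0812))):
    P=cloud(np.load(f"pics/{n}.npz")).reshape(-1,3)
    m=np.isfinite(P[:,0])&(np.hypot(P[:,0]-c[0],P[:,1]-c[1])<.075)&(P[:,2]>.02)&(P[:,2]<.4)
    Q=P[m]; print(n,len(Q))
    for z in np.arange(.09,.31,.01):
        q=Q[abs(Q[:,2]-z)<.005]
        if len(q): print(round(z,2),len(q),q.min(0)[:2]-c,q.max(0)[:2]-c)
E
```

```text
scene0 2977
0.24 1 [-0.013  0.04 ] [-0.013  0.04 ]
0.25 67 [-0.03  -0.053] [0.031 0.046]
0.26 97 [-0.03  -0.055] [0.03  0.046]
0.27 108 [-0.03  -0.056] [0.031 0.046]
0.28 95 [-0.031 -0.056] [0.029 0.046]
0.29 99 [-0.041 -0.069] [0.028 0.058]
0.3 219 [-0.041 -0.071] [0.041 0.066]
s2 2417
0.09 84 [-0.007 -0.054] [0.049 0.048]
0.1 58 [-0.005 -0.057] [0.048 0.048]
0.11 64 [-0.006 -0.055] [0.051 0.049]
0.12 65 [-0.006 -0.056] [0.049 0.05 ]
0.13 52 [-0.004 -0.052] [0.049 0.03 ]
0.14 47 [-0.006 -0.057] [0.049 0.027]
0.15 73 [-0.005 -0.057] [0.05  0.035]
0.16 84 [-0.01  -0.055] [0.072 0.035]
0.17 114 [-0.011 -0.058] [0.074 0.04 ]
0.18 25 [-0.011 -0.018] [0.01  0.009]
0.19 26 [-0.012 -0.018] [0.006 0.013]
0.2 25 [-0.013 -0.031] [0.017 0.027]
0.21 54 [-0.016 -0.038] [0.014 0.041]
0.22 54 [-0.017 -0.047] [0.016 0.041]
0.23 62 [-0.02  -0.057] [0.012 0.044]
0.24 82 [-0.017 -0.061] [0.018 0.056]
0.25 86 [-0.022 -0.065] [0.017 0.056]
0.26 79 [-0.021 -0.054] [0.01  0.034]
0.27 50 [-0.017 -0.045] [0.012 0.024]
0.28 31 [-0.033 -0.041] [ 0.015 -0.004]
0.29 74 [-0.037 -0.041] [0.028 0.011]
0.3 78 [-0.038 -0.041] [0.026 0.014]
```

The depth data show the fingertips about 37 mm higher than the reported TCP implies. This holds both at the start pose and now, where the shut tips rest on the bar top at 155 mm. So the effective shut tip height is TCP z + 20 mm, and I'll allow for that everywhere. I'll lift, open and go down again.

move_arm(
  motion=[
    [[0, 0, -0.2], [0, 0, 0]],
    [[0, 0, -0.4], [0, 0, 0]],
    [[0, 0, -0.2], [0, 0, 0]],
    [[0, 0, 0], [0, 0, 0]],
  ],
)

```text
time_s: 6.15
position: [0.621, -0.0791, 0.1737]
tool_rot: [[-0.997, -0.074, 0.004], [-0.074, 0.997, -0.001], [-0.004, -0.001, -1.0]]
ft_force: [0.4, 0.4, -0.5]
grip_width: 0.0001
gripper_force: 0.0
```

move_arm(
  motion=[
    [[0, 0, 0], [0, 0, 0]],
    [[0, 0, 0], [0, 0, 0]],
    [[0, 0, 0], [0, 0, 0]],
    [[0, 0, 0], [0, 0, 0]],
    [[0, 0, 0], [0, 0, 0]],
    [[0, 0, 0], [0, 0, 0]],
    [[0, 0, 0], [0, 0, 0]],
    [[0, 0, 0], [0, 0, 0]],
  ],
  claw=0,
)

```text
time_s: 6.95
position: [0.6204, -0.0791, 0.1722]
tool_rot: [[-0.997, -0.074, 0.001], [-0.074, 0.997, -0.0], [-0.001, -0.0, -1.0]]
ft_force: [0.8, 0.0, -0.1]
grip_width: 0.0853
gripper_force: 0.0
```

```bash
python3 to.py .620 -.081 .093 184.3
```

```text
t 6.95 pos [ 0.6204 -0.0791  0.1722] yaw -175.77 tilt [ 0.0012 -0.     -1.    ] F [ 0.8  0.  -0.1] w 0.0853
shift [ 0.012 -0.036  1.584] turn z -0.009
```

move_arm(
  motion=[
    [[0.01, -0.03, 0.3], [0, 0, 0]],
    [[0, 0, 0.35], [0, 0, 0]],
    [[0, 0, 0.35], [0, 0, 0]],
    [[0, 0, 0.35], [0, 0, 0]],
    [[0, 0, 0.23], [0, 0, 0]],
    [[0, 0, 0], [0, 0, 0]],
    [[0, 0, 0], [0, 0, 0]],
  ],
)

```text
time_s: 7.65
position: [0.6204, -0.0808, 0.0938]
tool_rot: [[-0.997, -0.074, 0.002], [-0.074, 0.997, -0.0], [-0.002, -0.0, -1.0]]
ft_force: [-0.4, -0.6, 0.3]
grip_width: 0.085
gripper_force: 0.0
```

move_arm(
  motion=[
    [[0, 0, 0], [0, 0, 0]],
    [[0, 0, 0], [0, 0, 0]],
    [[0, 0, 0], [0, 0, 0]],
    [[0, 0, 0], [0, 0, 0]],
    [[0, 0, 0], [0, 0, 0]],
    [[0, 0, 0], [0, 0, 0]],
    [[0, 0, 0], [0, 0, 0]],
    [[0, 0, 0], [0, 0, 0]],
  ],
  claw=1,
  force=20,
)

```text
time_s: 8.45
position: [0.6203, -0.0823, 0.0934]
tool_rot: [[-0.997, -0.073, 0.002], [-0.073, 0.997, -0.002], [-0.002, -0.003, -1.0]]
ft_force: [-0.9, -6.6, -0.3]
grip_width: 0.009
gripper_force: 25.1
```

The handle is gripped: the opening is 9 mm for a 10 mm bar, and the bar position agrees with the fit. Next I'll grip firmer and pull slowly along the door's arc.

move_arm(
  motion=[
    [[0, -0.03, 0], [0, 0, 0]],
    [[0, 0, 0], [0, 0, 0]],
    [[0, 0, 0], [0, 0, 0]],
    [[0.023, 0.009, 0], [0, 0, 0.0625]],
    [[0.023, 0.009, 0], [0, 0, 0.0625]],
    [[0.023, 0.009, 0], [0, 0, 0.0625]],
  ],
  claw=1,
  force=60,
)

```text
time_s: 9.05
position: [0.6196, -0.082, 0.0935]
tool_rot: [[-0.999, -0.047, 0.009], [-0.047, 0.999, -0.002], [-0.008, -0.003, -1.0]]
ft_force: [13.6, -4.2, -3.4]
grip_width: 0.0086
gripper_force: 58.3
```

move_arm(
  motion=[
    [[0.023, 0.009, 0], [0, 0, 0.0625]],
    [[0.023, 0.009, 0], [0, 0, 0.0625]],
    [[0, 0, 0], [0, 0, 0]],
  ],
)

```text
time_s: 9.35
position: [0.6143, -0.0803, 0.0935]
tool_rot: [[-1.0, -0.03, 0.002], [-0.03, 1.0, -0.0], [-0.002, -0.0, -1.0]]
ft_force: [-1.1, -1.4, 4.7]
grip_width: 0.0088
gripper_force: 59.1
```

move_arm(
  motion=[
    [[0.045, 0.018, 0], [0, 0, 0.125]],
    [[0.09, 0.0365, 0], [0, 0, 0.25]],
    [[0.09, 0.0365, 0], [0, 0, 0.25]],
    [[0.09, 0.0365, 0], [0, 0, 0.25]],
    [[0.09, 0.0365, 0], [0, 0, 0.25]],
    [[0.09, 0.0365, 0], [0, 0, 0.25]],
    [[0.09, 0.0365, 0], [0, 0, 0.25]],
    [[0.09, 0.0365, 0], [0, 0, 0.25]],
    [[0.09, 0.0365, 0], [0, 0, 0.25]],
    [[0.09, 0.0365, 0], [0, 0, 0.25]],
  ],
  force=40,
)

```text
time_s: 10.35
position: [0.5738, -0.0586, 0.0935]
tool_rot: [[-0.954, 0.299, 0.001], [0.299, 0.954, -0.001], [-0.002, -0.001, -1.0]]
ft_force: [-2.8, -5.2, 6.3]
grip_width: 0.0087
gripper_force: 59.3
```

```bash
python3 - <<'E'
from rig import env
import numpy as np
o=env.observe();h=np.array([.6599,.0506])
for th in (np.radians(20),np.radians(21.5),):
    pass
d=o["position"][:2]-h
th=np.arctan2(-.050,-.130)  # door frame dir
print("F",o["ft_force"],"r",np.hypot(*d),"exp",np.hypot(.05,.13),"theta",np.degrees(np.arctan2(-.13,-.05)-np.arctan2(d[1],d[0]))+4.33,"toolyaw th",184.33-np.degrees(np.arctan2(o["tool_rot"][1,0],o["tool_rot"][0,0]))%360)
E
```

```text
F [-2.75093006 -5.17136357  6.32686685] r 0.1390546125029635 exp 0.1392838827718412 theta 21.5227121315313 toolyaw th 21.7420613650454
```

move_arm(
  motion=[
    [[0.09, 0.0365, 0], [0, 0, 0.25]],
    [[0.09, 0.0365, 0], [0, 0, 0.25]],
    [[0.09, 0.0365, 0], [0, 0, 0.25]],
    [[0.09, 0.0365, 0], [0, 0, 0.25]],
    [[0.09, 0.0365, 0], [0, 0, 0.25]],
    [[0.09, 0.0365, 0], [0, 0, 0.25]],
    [[0.09, 0.0365, 0], [0, 0, 0.25]],
    [[0.09, 0.0365, 0], [0, 0, 0.25]],
    [[0.09, 0.0365, 0], [0, 0, 0.25]],
    [[0.09, 0.0365, 0], [0, 0, 0.25]],
    [[0.09, 0.0365, 0], [0, 0, 0.25]],
    [[0.09, 0.0365, 0], [0, 0, 0.25]],
    [[0.09, 0.0365, 0], [0, 0, 0.25]],
    [[0.09, 0.0365, 0], [0, 0, 0.25]],
    [[0.09, 0.0365, 0], [0, 0, 0.25]],
    [[0.09, 0.0365, 0], [0, 0, 0.25]],
    [[0.09, 0.0365, 0], [0, 0, 0.25]],
  ],
)

```text
time_s: 12.05
position: [0.5266, 0.0086, 0.0935]
tool_rot: [[-0.624, 0.782, -0.001], [0.782, 0.624, -0.001], [-0.0, -0.001, -1.0]]
ft_force: [-6.7, -5.3, 9.3]
grip_width: 0.0088
gripper_force: 59.8
```

move_arm(
  motion=[
    [[0.09, 0.0365, 0], [0, 0, 0.25]],
    [[0.09, 0.0365, 0], [0, 0, 0.25]],
    [[0.09, 0.0365, 0], [0, 0, 0.25]],
    [[0.09, 0.0365, 0], [0, 0, 0.25]],
    [[0.09, 0.0365, 0], [0, 0, 0.25]],
    [[0.09, 0.0365, 0], [0, 0, 0.25]],
    [[0.09, 0.0365, 0], [0, 0, 0.25]],
    [[0.09, 0.0365, 0], [0, 0, 0.25]],
    [[0.09, 0.0365, 0], [0, 0, 0.25]],
    [[0.09, 0.0365, 0], [0, 0, 0.25]],
    [[0.09, 0.0365, 0], [0, 0, 0.25]],
    [[0.09, 0.0365, 0], [0, 0, 0.25]],
    [[0.09, 0.0365, 0], [0, 0, 0.25]],
    [[0.09, 0.0365, 0], [0, 0, 0.25]],
    [[0.09, 0.0365, 0], [0, 0, 0.25]],
    [[0.045, 0.018, 0], [0, 0, 0.125]],
    [[0, 0, 0], [0, 0, 0]],
    [[0, 0, 0], [0, 0, 0]],
  ],
)

```text
time_s: 13.85
position: [0.5237, 0.0838, 0.0934]
tool_rot: [[-0.134, 0.991, -0.001], [0.991, 0.134, 0.001], [0.001, -0.001, -1.0]]
ft_force: [-5.9, 1.0, 9.3]
grip_width: 0.0088
gripper_force: 59.9
```

```bash
cat > th.py <<'E'
from rig import env
import numpy as np
o=env.observe();h=np.array([.6599,.0506]);d=o["position"][:2]-h
print("t",o["time_s"],o["position"],"q",o["q"].round(0),"F",o["ft_force"].round(1),"r",np.hypot(*d),"theta",(np.degrees(np.arctan2(-.13,-.05)-np.arctan2(d[1],d[0]))+4.33)%360,"toolyaw th",184.33-np.degrees(np.arctan2(o["tool_rot"][1,0],o["tool_rot"][0,0]))%360)
E
python3 th.py
```

```text
t 13.85 [0.52370395 0.08383086 0.0934497 ] q [ -4.  27.  88.   0.  66. -11.] F [-5.9  1.   9.3] r 0.14019149126631542 theta 87.00433707950651 toolyaw th 86.63387202632953
```

The door stands at about 87° and the grip never slipped. Next I'll release, rise and go to the bolt.

move_arm(
  motion=[
    [[0, 0, 0], [0, 0, 0]],
    [[0, 0, 0], [0, 0, 0]],
    [[0, 0, 0], [0, 0, 0]],
    [[0, 0, 0], [0, 0, 0]],
    [[0, 0, 0], [0, 0, 0]],
    [[0, 0, 0], [0, 0, 0]],
    [[0, 0, -0.3], [0, 0, 0]],
    [[0, 0, -0.5], [0, 0, 0]],
    [[0, 0, -0.6], [0, 0, 0]],
    [[0, 0, -0.6], [0, 0, 0]],
    [[0, 0, 0], [0, 0, 0]],
  ],
  claw=0,
)

```text
time_s: 14.95
position: [0.5266, 0.0831, 0.1969]
tool_rot: [[-0.134, 0.991, 0.009], [0.991, 0.134, -0.0], [-0.002, 0.008, -1.0]]
ft_force: [0.2, 0.2, -0.8]
grip_width: 0.0853
gripper_force: 0.0
```

```bash
python3 to.py .5105 -.354 .14 97.7
```

```text
t 14.95 pos [0.5266 0.0831 0.1969] yaw 97.73 tilt [ 8.6e-03 -4.0e-04 -1.0e+00] F [ 0.2  0.2 -0.8] w 0.0853
shift [-8.618 -1.504  1.138] turn z 0.004
```

move_arm(
  motion=[
    [[-0.4, -0.07, 0], [0, 0, 0]],
    [[-0.6, -0.11, 0], [0, 0, 0]],
    [[-0.6, -0.11, 0], [0, 0, 0]],
    [[-0.6, -0.11, 0], [0, 0, 0]],
    [[-0.6, -0.11, 0], [0, 0, 0]],
    [[-0.6, -0.11, 0], [0, 0, 0]],
    [[-0.6, -0.11, 0], [0, 0, 0]],
    [[-0.6, -0.11, 0], [0, 0, 0]],
    [[-0.6, -0.11, 0], [0, 0, 0]],
    [[-0.6, -0.11, 0], [0, 0, 0]],
    [[-0.6, -0.11, 0], [0, 0, 0]],
    [[-0.6, -0.11, 0], [0, 0, 0]],
    [[-0.6, -0.11, 0.2], [0, 0, 0]],
    [[-0.6, -0.1, 0.4], [0, 0, 0]],
    [[-0.4, -0.03, 0.4], [0, 0, 0]],
    [[-0.2, 0, 0.1], [0, 0, 0]],
    [[0, 0, 0], [0, 0, 0]],
  ],
)

```text
time_s: 16.65
position: [0.5085, -0.3635, 0.1368]
tool_rot: [[-0.133, 0.991, -0.0], [0.991, 0.133, 0.002], [0.002, -0.0, -1.0]]
ft_force: [-0.4, 0.8, 0.7]
grip_width: 0.0855
gripper_force: 0.0
```

```bash
python3 to.py .5105 -.354 .025 97.7
python3 - <<'E'
from rig import viewer
import cv2,numpy as np
s=viewer.get_image("scene");np.savez("pics/s3.npz",**s);t=viewer.get_image("top");np.savez("pics/t3.npz",**t)
a=cv2.resize(s["frame"][170:320,190:330,::-1],(560,600),interpolation=cv2.INTER_CUBIC)
cv2.imwrite("pics/c3.png",a)
E
```

```text
t 16.65 pos [ 0.5085 -0.3635  0.1368] yaw 97.66 tilt [-4.0e-04  1.7e-03 -1.0e+00] F [-0.4  0.8  0.7] w 0.0855
shift [0.179 0.065 2.236] turn z -0.004
```

View pics/c3.png

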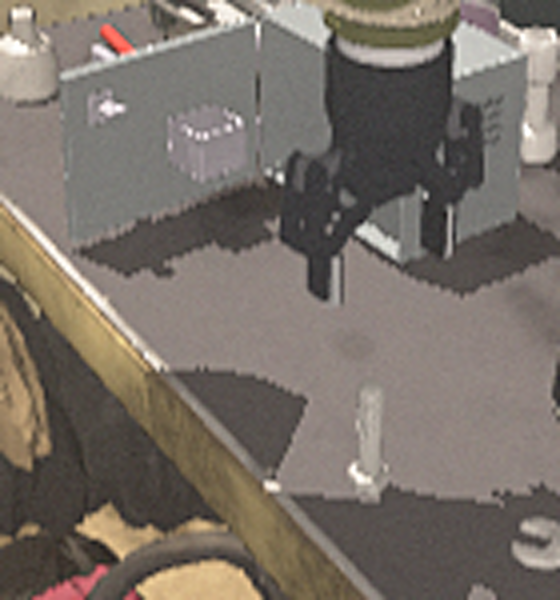

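The view shows the door open with the bin on its inside at (205,145) in the crop. The gripper is above the bolt, whose top is at (370,390). Next I'll descend and grip.

move_arm(
  motion=[
    [[0.18, 0.07, 0], [0, 0, 0]],
    [[0, 0, 0.3], [0, 0, 0]],
    [[0, 0, 0.4], [0, 0, 0]],
    [[0, 0, 0.4], [0, 0, 0]],
    [[0, 0, 0.4], [0, 0, 0]],
    [[0, 0, 0.4], [0, 0, 0]],
    [[0, 0, 0.3], [0, 0, 0]],
    [[0, 0, 0.03], [0, 0, 0]],
    [[0, 0, 0], [0, 0, 0]],
    [[0, 0, 0], [0, 0, 0]],
  ],
)

```text
time_s: 17.75
position: [0.5119, -0.3536, 0.028]
tool_rot: [[-0.135, 0.991, 0.003], [0.991, 0.135, -0.002], [-0.002, 0.003, -1.0]]
ft_force: [-0.5, -0.5, -0.1]
grip_width: 0.0858
gripper_force: 0.0
```

move_arm(
  motion=[
    [[0, 0, 0], [0, 0, 0]],
    [[0, 0, 0], [0, 0, 0]],
    [[0, 0, 0], [0, 0, 0]],
    [[0, 0, 0], [0, 0, 0]],
    [[0, 0, 0], [0, 0, 0]],
    [[0, 0, 0], [0, 0, 0]],
    [[0, 0, 0], [0, 0, 0]],
    [[0, 0, 0], [0, 0, 0]],
  ],
  claw=1,
  force=40,
)

```text
time_s: 18.55
position: [0.5113, -0.3537, 0.0266]
tool_rot: [[-0.134, 0.991, 0.001], [0.991, 0.134, -0.0], [-0.0, 0.001, -1.0]]
ft_force: [-0.1, 0.4, 0.6]
grip_width: 0.0149
gripper_force: 38.9
```

move_arm(
  motion=[
    [[0, 0, -0.2], [0, 0, 0]],
    [[0, 0, -0.5], [0, 0, 0]],
    [[0, 0, -0.6], [0, 0, 0]],
    [[0, 0, -0.6], [0, 0, 0]],
    [[0, 0, -0.6], [0, 0, 0]],
    [[0, 0, -0.4], [0, 0, 0]],
    [[0, 0, 0], [0, 0, 0]],
    [[0, 0, 0], [0, 0, 0]],
  ],
)

```text
time_s: 19.35
position: [0.5108, -0.3534, 0.171]
tool_rot: [[-0.134, 0.991, 0.001], [0.991, 0.134, 0.001], [0.0, 0.001, -1.0]]
ft_force: [-0.6, 0.6, -2.0]
grip_width: 0.015
gripper_force: 39.1
```

```bash
python3 - <<'E'
import numpy as np,cv2
from rig import viewer
from h import cloud
np.set_printoptions(precision=4,suppress=True)
h=np.array([.6599,.0506])
s=viewer.get_image("scene");np.savez("pics/s4.npz",**s)
for n in("s3","t3","s4"):
    P=cloud(np.load(f"pics/{n}.npz")).reshape(-1,3);P=P[np.isfinite(P[:,0])]
    # door top edge
    if n[0]=="t":
        m=(abs(P[:,2]-.164)<.008)&(P[:,0]>.47)&(P[:,0]<.645)&(abs(P[:,1]-.05)<.06)
        D=P[m];print(n,"doortop",len(D)); 
        if len(D)>5: vx,vy,x0,y0=cv2.fitLine(D[:,:2].astype(np.float32),cv2.DIST_HUBER,0,.01,.01).ravel(); print("dir deg",np.degrees(np.arctan2(vy,vx)),"theta",94.33-90+90-np.degrees(np.arctan(vy/vx)),x0,y0,D[:,0].min())
    # inner face plane
    m=(P[:,2]>.02)&(P[:,2]<.155)&(P[:,0]>.48)&(P[:,0]<.54)&(abs(P[:,1]-.03)<.05);D=P[m]
    if len(D)>20 and n[0]=="s":
        vx,vy,x0,y0=cv2.fitLine(D[:,:2].astype(np.float32),cv2.DIST_HUBER,0,.01,.01).ravel();a=np.arctan(vy/vx);print(n,"face dir",np.degrees(a),"theta",94.33-np.degrees(a),"hinge offset of face",np.dot([-np.sin(a),np.cos(a)],h-[x0,y0]))
    th=np.radians(4.33-87);xd=np.array([np.cos(th),np.sin(th)]);yd=np.array([-np.sin(th),np.cos(th)])
    L=np.c_[(P[:,:2]-h)@xd,(P[:,:2]-h)@yd,P[:,2]]
    m=(L[:,0]>.012)&(L[:,0]<.075)&(L[:,1]<-.04)&(L[:,1]>-.115)&(L[:,2]>.05)&(L[:,2]<.110);B=L[m]
    if len(B): 
        print(n,"bin local pct2/50/98",np.percentile(B,[2,50,98],axis=0))
        T=B[abs(B[:,2]-.1)<.005]; 
        if len(T)>4: print("  rim",len(T),T.min(0),T.max(0))
E
python3 to.py .5893 .0113 .17 97.7
```

```text
s3 face dir 7.7621474 theta 86.567856 hinge offset of face 0.005306486581791318
s3 bin local pct2/50/98 [[ 0.0128 -0.1009  0.0602]
 [ 0.0514 -0.0845  0.084 ]
 [ 0.0577 -0.0514  0.1021]]
  rim 55 [ 0.0121 -0.1011  0.095 ] [ 0.0583 -0.0514  0.1037]
t3 doortop 203
dir deg 6.296469 theta 88.03353 0.5472815 0.040150486 0.4702387850165571
t3 bin local pct2/50/98 [[ 0.0126 -0.0991  0.054 ]
 [ 0.0317 -0.0726  0.0635]
 [ 0.0497 -0.0523  0.1029]]
  rim 26 [ 0.0125 -0.0993  0.0951] [ 0.0507 -0.0507  0.1047]
s4 face dir 8.421742 theta 85.90826 hinge offset of face 0.0035446935815131313
s4 bin local pct2/50/98 [[ 0.0129 -0.1014  0.0607]
 [ 0.0516 -0.0846  0.084 ]
 [ 0.0585 -0.0506  0.1018]]
  rim 52 [ 0.0124 -0.1026  0.0952] [ 0.0585 -0.0507  0.1036]
t 19.4 pos [ 0.5106 -0.3532  0.1702] yaw 97.72 tilt [-6.0e-04  1.8e-03 -1.0e+00] F [-0.3 -0.5 -2.1] w 0.0153
shift [7.013 2.54  0.017] turn z 0.003
```

move_arm(
  motion=[
    [[0.3, 0.1, 0], [0, 0, 0]],
    [[0.5, 0.18, 0], [0, 0, 0]],
    [[0.6, 0.22, 0], [0, 0, 0]],
    [[0.6, 0.22, 0], [0, 0, 0]],
    [[0.6, 0.22, 0], [0, 0, 0]],
    [[0.6, 0.22, 0], [0, 0, 0]],
    [[0.6, 0.22, 0], [0, 0, 0]],
    [[0.6, 0.22, 0], [0, 0, 0]],
    [[0.6, 0.22, 0], [0, 0, 0]],
    [[0.6, 0.22, 0], [0, 0, 0]],
    [[0.6, 0.22, 0], [0, 0, 0]],
    [[0.5, 0.17, 0], [0, 0, 0]],
    [[0.3, 0.11, 0], [0, 0, 0]],
    [[0, 0, 0], [0, 0, 0]],
    [[0, 0, 0], [0, 0, 0]],
    [[0, 0, 0], [0, 0, 0]],
  ],
)

```text
time_s: 21.0
position: [0.5897, 0.0093, 0.1714]
tool_rot: [[-0.133, 0.991, 0.001], [0.991, 0.133, -0.0], [-0.0, 0.001, -1.0]]
ft_force: [0.3, -0.1, -1.5]
grip_width: 0.0146
gripper_force: 39.1
```

```bash
python3 to.py .5893 .0113 .0875 97.7
python3 - <<'E'
import numpy as np,cv2
from rig import viewer,env
from h import cloud
np.set_printoptions(precision=4,suppress=True)
s=viewer.get_image("scene");np.savez("pics/s5.npz",**s);p=env.observe()["position"]
P=cloud(s).reshape(-1,3);P=P[np.isfinite(P[:,0])]
m=(np.hypot(*(P[:,:2]-p[:2]).T)<.03)&(P[:,2]>.13)&(P[:,2]<.185);Q=P[m]
for z in np.arange(.13,.186,.006):
    q=Q[abs(Q[:,2]-z)<.003]
    if len(q):print(round(z,3),len(q),np.median(q,0)[:2]-p[:2],q.min(0)[:2]-p[:2],q.max(0)[:2]-p[:2])
a=cv2.resize(s["frame"][130:250,210:320,::-1],None,fx=5,fy=5,interpolation=cv2.INTER_CUBIC);cv2.imwrite("pics/c5.png",a)
E
```

```text
t 21.0 pos [0.5897 0.0093 0.1714] yaw 97.66 tilt [ 6.e-04 -1.e-04 -1.e+00] F [ 0.3 -0.1 -1.5] w 0.0146
shift [ 0.041 -0.003  1.678] turn z -0.005
0.13 5 [-0.0067  0.0257] [-0.0132  0.0232] [0.0024 0.0297]
0.136 6 [-0.0114  0.0229] [-0.0186  0.0211] [-0.0039  0.0268]
0.142 8 [-0.0066  0.0222] [-0.019   0.0197] [-0.0026  0.0295]
0.148 18 [-0.0067  0.0123] [-0.0196 -0.0164] [0.0079 0.029 ]
0.154 23 [-0.0044 -0.0016] [-0.0146 -0.0195] [0.0164 0.0266]
0.16 26 [-0.0041 -0.0028] [-0.0181 -0.0151] [0.0115 0.0259]
0.166 15 [-0.0031  0.0235] [-0.0115 -0.0105] [0.0035 0.0287]
0.172 8 [-0.001  -0.0061] [-0.0066 -0.0098] [0.004  0.0079]
0.178 5 [-0.0034 -0.0076] [-0.0059 -0.0105] [ 0.0052 -0.0054]
0.184 6 [-0.0044 -0.0081] [-0.0078 -0.0129] [ 0.0027 -0.0002]
```

View pics/c5.png

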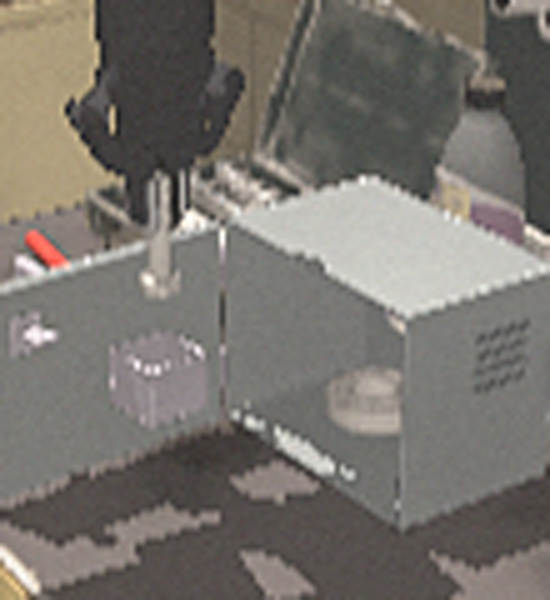

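The bolt hangs centred over the bin: its head is at (160,290) in the crop and the bin rim is around (160,355). Next I'll lower it.

move_arm(
  motion=[
    [[0.04, 0, 0.1], [0, 0, 0]],
    [[0, 0, 0.2], [0, 0, 0]],
    [[0, 0, 0.25], [0, 0, 0]],
    [[0, 0, 0.25], [0, 0, 0]],
    [[0, 0, 0.25], [0, 0, 0]],
    [[0, 0, 0.25], [0, 0, 0]],
    [[0, 0, 0.15], [0, 0, 0]],
    [[0, 0, 0.1], [0, 0, 0]],
    [[0, 0, 0.05], [0, 0, 0]],
    [[0, 0, 0], [0, 0, 0]],
    [[0, 0, 0], [0, 0, 0]],
  ],
)

```text
time_s: 22.15
position: [0.5899, 0.0121, 0.0921]
tool_rot: [[-0.134, 0.991, 0.002], [0.991, 0.134, -0.0], [-0.0, 0.002, -1.0]]
ft_force: [-0.4, -0.5, -1.2]
grip_width: 0.0151
gripper_force: 39.1
```

```bash
python3 to.py .5893 .0113 .0865 97.7
```

```text
t 22.15 pos [0.5899 0.0121 0.0921] yaw 97.73 tilt [ 2.e-03 -2.e-04 -1.e+00] F [-0.4 -0.5 -1.2] w 0.0151
shift [-0.015 -0.015  0.111] turn z 0.003
```

move_arm(
  motion=[
    [[0, 0, 0.03], [0, 0, 0]],
    [[0, 0, 0.03], [0, 0, 0]],
    [[0, 0, 0.03], [0, 0, 0]],
    [[0, 0, 0.01], [0, 0, 0]],
    [[0, 0, 0], [0, 0, 0]],
    [[0, 0, 0], [0, 0, 0]],
  ],
)

```text
time_s: 22.75
position: [0.5898, 0.0122, 0.0867]
tool_rot: [[-0.134, 0.991, 0.001], [0.991, 0.134, -0.0], [-0.0, 0.001, -1.0]]
ft_force: [-0.5, 0.9, -1.6]
grip_width: 0.015
gripper_force: 39.2
```

move_arm(
  motion=[
    [[0, 0, 0.02], [0, 0, 0]],
    [[0, 0, 0.01], [0, 0, 0]],
    [[0, 0, 0], [0, 0, 0]],
  ],
)

```text
time_s: 23.05
position: [0.59, 0.012, 0.0865]
tool_rot: [[-0.134, 0.991, 0.003], [0.991, 0.134, -0.001], [-0.001, 0.003, -1.0]]
ft_force: [-3.7, -0.8, 8.6]
grip_width: 0.0146
gripper_force: 40.4
```

move_arm(
  motion=[
    [[0, 0, -0.02], [0, 0, 0]],
    [[0, 0, 0], [0, 0, 0]],
    [[0, 0, 0], [0, 0, 0]],
    [[0, 0, 0], [0, 0, 0]],
    [[0, 0, 0], [0, 0, 0]],
    [[0, 0, 0], [0, 0, 0]],
    [[0, 0, -0.1], [0, 0, 0]],
    [[0, 0, -0.2], [0, 0, 0]],
    [[0, 0, -0.4], [0, 0, 0]],
    [[0, 0, -0.6], [0, 0, 0]],
    [[0, 0, -0.6], [0, 0, 0]],
    [[0, 0, -0.4], [0, 0, 0]],
    [[0, 0, 0], [0, 0, 0]],
  ],
  claw=0.5,
)

```text
time_s: 24.35
position: [0.5907, 0.0121, 0.205]
tool_rot: [[-0.135, 0.991, 0.008], [0.991, 0.135, -0.001], [-0.002, 0.008, -1.0]]
ft_force: [0.3, 0.4, -0.6]
grip_width: 0.0431
gripper_force: 0.0
```

```bash
python3 - <<'E'
import numpy as np,cv2
from rig import viewer,env
from h import cloud
s=viewer.get_image("scene");np.savez("pics/s6.npz",**s)
a=cv2.resize(s["frame"][130:250,190:310,::-1],None,fx=5,fy=5,interpolation=cv2.INTER_CUBIC);cv2.imwrite("pics/c6.png",a)
P=cloud(s).reshape(-1,3);P=P[np.isfinite(P[:,0])]
m=(P[:,2]>.02)&(P[:,2]<.155)&(P[:,0]>.48)&(P[:,0]<.54)&(abs(P[:,1]-.03)<.05);D=P[m]
vx,vy,x0,y0=cv2.fitLine(D[:,:2].astype(np.float32),cv2.DIST_HUBER,0,.01,.01).ravel();a=np.arctan(vy/vx);print("theta",94.33-np.degrees(a))
E
python3 to.py .5893 .0113 .19 97.7
```

```text
theta 86.41776
t 24.4 pos [0.59   0.0122 0.2028] yaw 97.73 tilt [ 4.4e-03 -6.0e-04 -1.0e+00] F [-0.3  0.1  0.5] w 0.0428
shift [-0.015 -0.017  0.255] turn z 0.004
```

View pics/c6.png

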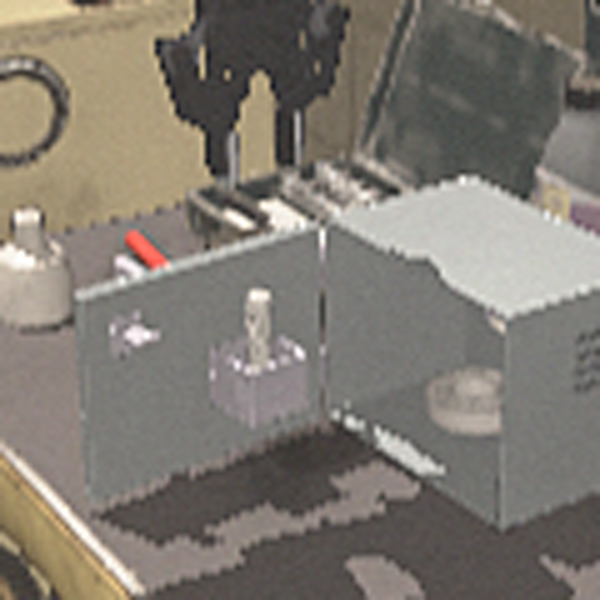

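The bolt stands upright in the bin, with its shank at (258,325) in the crop and its head inside the walls. Next I'll shut the fingers and go round to the outer face near the free edge.

move_arm(
  motion=[
    [[0.3, -0.4, 0], [0, 0, 0]],
    [[0.35, -0.5, 0], [0, 0, 0]],
    [[0.35, -0.5, 0], [0, 0, 0]],
    [[0.34, -0.54, 0], [0, 0, 0]],
    [[0, 0, 0], [0, 0, 0]],
    [[0, 0, 0], [0, 0, 0]],
    [[0, 0, 0], [0, 0, 0]],
  ],
  claw=1,
  force=20,
)

```text
time_s: 25.1
position: [0.485, 0.0652, 0.2006]
tool_rot: [[-0.134, 0.991, 0.001], [0.991, 0.134, -0.0], [-0.0, 0.001, -1.0]]
ft_force: [0.3, -0.4, -0.4]
grip_width: -0.0003
gripper_force: 0.0
```

```bash
python3 to.py .4845 .0639 .110 97.7; python3 -c "
from rig import env
print(env.observe()['q'].round(1))"
```

```text
t 25.1 pos [0.485  0.0652 0.2006] yaw 97.7 tilt [ 7.e-04 -0.e+00 -1.e+00] F [ 0.3 -0.4 -0.4] w -0.0003
shift [-0.024 -0.015  1.812] turn z 0.0
[ -6.2  16.2  84.8   0.   79.  -13.9]
```

move_arm(
  motion=[
    [[0, 0, 0.3], [0, 0, 0]],
    [[0, 0, 0.4], [0, 0, 0]],
    [[0, 0, 0.4], [0, 0, 0]],
    [[0, 0, 0.4], [0, 0, 0]],
    [[0, 0, 0.31], [0, 0, 0]],
    [[0, 0, 0], [0, 0, 0]],
    [[-0.1, 0, 0], [0, 0, 0]],
    [[-0.1, 0, 0], [0, 0, 0]],
    [[-0.06, 0, 0], [0, 0, 0]],
    [[0, 0, 0], [0, 0, 0]],
  ],
)

```text
time_s: 26.1
position: [0.4867, 0.0521, 0.1111]
tool_rot: [[-0.134, 0.991, 0.002], [0.991, 0.134, -0.0], [-0.0, 0.002, -1.0]]
ft_force: [-0.0, -0.5, -0.1]
grip_width: 0.0004
gripper_force: 0.0
```

```bash
cat > dl.py <<'E'
from rig import env
import numpy as np
o=env.observe();h=np.array([.6599,.0506]);R=o["tool_rot"];d=R[:2,:2].T@(o["position"][:2]-h)
th=(184.33-np.degrees(np.arctan2(R[1,0],R[0,0])))%360
print("t",o["time_s"],"tool-th",round((th+180)%360-180,2),"tcp in tool axes from hinge x,y",d.round(4),"z",o["position"][2].round(4),"F tool",(R.T@o["ft_force"]).round(1), "tilt",R[:2,2].round(3),"q6",o["q"][5].round(0))
E
python3 dl.py
```

```text
t 26.1 tool-th 86.65 tcp in tool axes from hinge x,y [ 0.0246 -0.1715] z 0.1111 F tool [-0.5 -0.1  0.1] tilt [ 0.002 -0.   ] q6 -15.0
```

move_arm(
  motion=[
    [[-0.05, 0, 0], [0, 0, 0]],
    [[-0.04, 0, 0], [0, 0, 0]],
    [[-0.03, 0, 0], [0, 0, 0]],
    [[-0.03, -0.002, 0], [0, 0, -0.0625]],
    [[-0.03, -0.002, 0], [0, 0, -0.0625]],
    [[-0.045, -0.004, 0], [0, 0, -0.09]],
    [[-0.06, -0.005, 0], [0, 0, -0.125]],
    [[-0.06, -0.005, 0], [0, 0, -0.125]],
    [[-0.06, -0.005, 0], [0, 0, -0.125]],
  ],
)

```text
time_s: 27.0
position: [0.4883, 0.0322, 0.1105]
tool_rot: [[-0.217, 0.976, 0.001], [0.976, 0.217, 0.0], [-0.0, 0.001, -1.0]]
ft_force: [-0.4, 1.4, 0.0]
grip_width: -0.0
gripper_force: 0.4
```

```bash
python3 dl.py
```

```text
t 27.0 tool-th 81.8 tcp in tool axes from hinge x,y [ 0.0193 -0.1715] z 0.1105 F tool [ 1.4 -0.1 -0. ] tilt [0.001 0.   ] q6 -23.0
```

move_arm(
  motion=[
    [[-0.09, -0.008, 0], [0, 0, -0.19]],
    [[-0.12, -0.01, 0], [0, 0, -0.25]],
    [[-0.12, -0.01, 0], [0, 0, -0.25]],
    [[-0.12, -0.01, 0], [0, 0, -0.25]],
    [[-0.12, -0.01, 0], [0, 0, -0.25]],
    [[-0.12, -0.01, 0], [0, 0, -0.25]],
    [[-0.12, -0.01, 0], [0, 0, -0.25]],
    [[-0.12, -0.01, 0], [0, 0, -0.25]],
    [[-0.12, -0.01, 0], [0, 0, -0.25]],
    [[-0.12, -0.01, 0], [0, 0, -0.25]],
    [[-0.12, -0.01, 0], [0, 0, -0.25]],
    [[-0.12, -0.01, 0], [0, 0, -0.25]],
    [[-0.12, -0.01, 0], [0, 0, -0.25]],
    [[-0.12, -0.01, 0], [0, 0, -0.25]],
    [[-0.12, -0.01, 0], [0, 0, -0.25]],
    [[-0.12, -0.01, 0], [0, 0, -0.25]],
    [[-0.12, -0.01, 0], [0, 0, -0.25]],
    [[-0.12, -0.01, 0], [0, 0, -0.25]],
  ],
)

```text
time_s: 28.8
position: [0.5318, -0.0637, 0.1104]
tool_rot: [[-0.744, 0.668, 0.0], [0.668, 0.744, 0.0], [-0.0, 0.0, -1.0]]
ft_force: [-0.5, 0.9, 0.0]
grip_width: -0.0001
gripper_force: 0.6
```

```bash
python3 dl.py
```

```text
t 28.8 tool-th 46.25 tcp in tool axes from hinge x,y [ 0.019  -0.1706] z 0.1104 F tool [ 1.   0.4 -0. ] tilt [0. 0.] q6 -68.0
```

move_arm(
  motion=[
    [[-0.12, -0.012, 0], [0, 0, -0.25]],
    [[-0.12, -0.012, 0], [0, 0, -0.25]],
    [[-0.12, -0.012, 0], [0, 0, -0.25]],
    [[-0.12, -0.012, 0], [0, 0, -0.25]],
    [[-0.12, -0.012, 0], [0, 0, -0.25]],
    [[-0.12, -0.012, 0], [0, 0, -0.25]],
    [[-0.12, -0.012, 0], [0, 0, -0.25]],
    [[-0.12, -0.012, 0], [0, 0, -0.25]],
    [[-0.12, -0.012, 0], [0, 0, -0.25]],
    [[-0.12, -0.012, 0], [0, 0, -0.25]],
    [[-0.12, -0.012, 0], [0, 0, -0.25]],
    [[-0.12, -0.012, 0], [0, 0, -0.25]],
    [[-0.12, -0.012, 0], [0, 0, -0.25]],
    [[-0.12, -0.012, 0], [0, 0, -0.25]],
    [[-0.12, -0.012, 0], [0, 0, -0.25]],
    [[-0.12, -0.012, 0], [0, 0, -0.25]],
    [[-0.06, -0.006, 0], [0, 0, -0.125]],
    [[-0.06, -0.006, 0], [0, 0, -0.125]],
    [[-0.06, -0.006, 0], [0, 0, -0.125]],
  ],
)

```text
time_s: 30.7
position: [0.6207, -0.1173, 0.1105]
tool_rot: [[-0.993, 0.122, 0.001], [0.122, 0.993, -0.0], [-0.001, 0.0, -1.0]]
ft_force: [-1.1, -0.1, -0.6]
grip_width: 0.0001
gripper_force: 0.4
```

```bash
python3 dl.py
```

```text
t 30.7 tool-th 11.31 tcp in tool axes from hinge x,y [ 0.0185 -0.1714] z 0.1105 F tool [ 1.  -0.2  0.6] tilt [ 0.001 -0.   ] q6 -104.0
```

move_arm(
  motion=[
    [[-0.06, -0.006, 0], [0, 0, -0.125]],
    [[-0.06, -0.006, 0], [0, 0, -0.125]],
    [[-0.06, -0.006, 0], [0, 0, -0.125]],
    [[-0.06, -0.006, 0], [0, 0, -0.125]],
    [[-0.06, -0.006, 0], [0, 0, -0.125]],
    [[-0.06, -0.006, 0], [0, 0, -0.125]],
    [[-0.03, -0.003, 0], [0, 0, -0.0625]],
    [[-0.03, -0.003, 0], [0, 0, -0.0625]],
  ],
)

```text
time_s: 31.5
position: [0.6417, -0.1206, 0.1107]
tool_rot: [[-1.0, -0.0, 0.001], [-0.0, 1.0, 0.0], [-0.001, 0.0, -1.0]]
ft_force: [-0.6, -0.3, -1.1]
grip_width: 0.0002
gripper_force: 0.3
```

```bash
python3 dl.py
```

```text
t 31.5 tool-th 4.32 tcp in tool axes from hinge x,y [ 0.0182 -0.1712] z 0.1107 F tool [ 0.6 -0.3  1.1] tilt [0.001 0.   ] q6 -111.0
```

move_arm(
  motion=[
    [[-0.02, -0.002, 0], [0, 0, -0.042]],
    [[-0.02, -0.002, 0], [0, 0, -0.042]],
    [[-0.02, -0.002, 0], [0, 0, -0.042]],
    [[-0.02, -0.002, 0], [0, 0, -0.042]],
    [[-0.02, -0.002, 0], [0, 0, -0.042]],
    [[-0.02, -0.002, 0], [0, 0, -0.042]],
    [[-0.02, -0.002, 0], [0, 0, -0.042]],
  ],
)

```text
time_s: 32.2
position: [0.6484, -0.1212, 0.1107]
tool_rot: [[-0.999, -0.041, 0.001], [-0.041, 0.999, 0.0], [-0.001, -0.0, -1.0]]
ft_force: [-4.2, -0.5, 0.4]
grip_width: -0.0002
gripper_force: 2.0
```

move_arm(
  motion=[
    [[-0.02, -0.002, 0], [0, 0, -0.042]],
    [[-0.02, -0.002, 0], [0, 0, -0.042]],
  ],
)

```text
time_s: 32.4
position: [0.649, -0.1214, 0.1107]
tool_rot: [[-0.999, -0.052, -0.003], [-0.052, 0.999, 0.0], [0.003, 0.0, -1.0]]
ft_force: [-12.0, 0.6, 4.5]
grip_width: 0.0002
gripper_force: 6.1
```

```bash
python3 dl.py
```

```text
t 32.4 tool-th 1.32 tcp in tool axes from hinge x,y [ 0.0199 -0.1712] z 0.1107 F tool [11.9  1.2 -4.5] tilt [-0.003  0.   ] q6 -114.0
```

move_arm(
  motion=[
    [[-0.01, 0, 0], [0, 0, 0]],
    [[-0.01, 0, 0], [0, 0, 0]],
  ],
)

```text
time_s: 32.6
position: [0.6493, -0.1214, 0.1107]
tool_rot: [[-0.999, -0.052, -0.005], [-0.052, 0.999, 0.0], [0.005, 0.0, -1.0]]
ft_force: [-13.7, -0.4, 5.1]
grip_width: 0.0004
gripper_force: 7.2
```

move_arm(
  motion=[
    [[-0.01, 0, 0], [0, 0, 0]],
  ],
)

```text
time_s: 32.7
position: [0.6496, -0.1214, 0.1107]
tool_rot: [[-0.999, -0.052, -0.005], [-0.052, 0.999, 0.0], [0.005, 0.001, -1.0]]
ft_force: [-15.1, 0.0, 5.0]
grip_width: -0.0001
gripper_force: 7.7
```

move_arm(
  motion=[
    [[-0.01, 0, 0], [0, 0, 0]],
  ],
)

```text
time_s: 32.8
position: [0.6499, -0.1214, 0.1107]
tool_rot: [[-0.999, -0.052, -0.006], [-0.052, 0.999, 0.0], [0.006, 0.001, -1.0]]
ft_force: [-16.0, 0.7, 6.8]
grip_width: -0.0
gripper_force: 8.0
```

move_arm(
  motion=[
    [[-0.008, 0, 0], [0, 0, 0]],
  ],
)

```text
time_s: 32.9
position: [0.6503, -0.1214, 0.1107]
tool_rot: [[-0.999, -0.052, -0.006], [-0.052, 0.999, 0.0], [0.006, 0.001, -1.0]]
ft_force: [-16.2, -0.1, 5.2]
grip_width: -0.0002
gripper_force: 8.1
```

move_arm(
  motion=[
    [[-0.006, 0, 0], [0, 0, 0]],
  ],
)

```text
time_s: 33.0
position: [0.6505, -0.1214, 0.1106]
tool_rot: [[-0.999, -0.052, -0.006], [-0.052, 0.999, 0.0], [0.006, 0.001, -1.0]]
ft_force: [-16.2, -0.1, 5.8]
grip_width: 0.0
gripper_force: 8.0
```

Force has levelled at about 16 N while the door moves, so it is at the catch's peak. I'll continue in small steps.

move_arm(
  motion=[
    [[-0.008, 0, 0], [0, 0, 0]],
    [[-0.008, 0, 0], [0, 0, 0]],
  ],
)

```text
time_s: 33.2
position: [0.6515, -0.1214, 0.1106]
tool_rot: [[-0.999, -0.052, -0.005], [-0.052, 0.999, 0.0], [0.005, 0.0, -1.0]]
ft_force: [-14.4, -2.0, 4.4]
grip_width: -0.0001
gripper_force: 7.3
```

move_arm(
  motion=[
    [[-0.008, 0, 0], [0, 0, 0]],
    [[0, 0, 0], [0, 0, 0]],
  ],
)

```text
time_s: 33.4
position: [0.6523, -0.1214, 0.1106]
tool_rot: [[-0.999, -0.052, -0.004], [-0.052, 0.999, 0.0], [0.004, 0.0, -1.0]]
ft_force: [-11.8, -0.5, 4.5]
grip_width: -0.0002
gripper_force: 6.0
```

```bash
python3 dl.py
```

```text
t 33.4 tool-th 1.35 tcp in tool axes from hinge x,y [ 0.0165 -0.1714] z 0.1106 F tool [11.8  0.2 -4.5] tilt [-0.004  0.   ] q6 -114.0
```

move_arm(
  motion=[
    [[-0.006, 0, 0], [0, 0, 0]],
    [[0, 0, 0], [0, 0, 0]],
  ],
)

```text
time_s: 33.6
position: [0.6544, -0.1213, 0.1107]
tool_rot: [[-0.999, -0.052, 0.001], [-0.052, 0.999, -0.0], [-0.001, -0.0, -1.0]]
ft_force: [1.1, -0.8, 0.0]
grip_width: 0.0004
gripper_force: 0.0
```

move_arm(
  motion=[
    [[-0.006, 0, 0], [0, 0, 0]],
    [[0, 0, 0], [0, 0, 0]],
  ],
)

```text
time_s: 33.8
position: [0.6552, -0.1212, 0.1108]
tool_rot: [[-0.999, -0.052, 0.001], [-0.052, 0.999, -0.0], [-0.001, -0.0, -1.0]]
ft_force: [-1.4, -0.2, 0.8]
grip_width: -0.0
gripper_force: 0.7
```

move_arm(
  motion=[
    [[-0.006, 0, 0], [0, 0, 0]],
    [[0, 0, 0], [0, 0, 0]],
  ],
)

```text
time_s: 34.0
position: [0.6552, -0.1212, 0.1108]
tool_rot: [[-0.999, -0.052, 0.001], [-0.052, 0.999, -0.0], [-0.001, -0.0, -1.0]]
ft_force: [-3.2, -0.7, 2.2]
grip_width: -0.0002
gripper_force: 1.7
```

The door snapped: force dropped to zero, and then there was firm contact at the hard stop. Next I'll back away and check.

move_arm(
  motion=[
    [[0.1, 0, 0], [0, 0, 0]],
    [[0.3, 0, 0], [0, 0, 0]],
    [[0.4, 0, 0], [0, 0, 0]],
    [[0.4, 0, -0.2], [0, 0, 0]],
    [[0.4, 0, -0.5], [0, 0, 0]],
    [[0.4, 0, -0.6], [0, 0, 0]],
    [[0.4, -0.2, -0.6], [0, 0, 0]],
    [[0.4, -0.5, -0.4], [0, 0, 0]],
    [[0.4, -0.6, 0], [0, 0, 0]],
    [[0.3, -0.6, 0], [0, 0, 0]],
    [[0, 0, 0], [0, 0, 0]],
    [[0, 0, 0], [0, 0, 0]],
  ],
)

```text
time_s: 35.2
position: [0.4853, -0.2252, 0.2255]
tool_rot: [[-0.999, -0.051, 0.002], [-0.051, 0.999, 0.0], [-0.002, 0.0, -1.0]]
ft_force: [-0.5, 0.2, -0.3]
grip_width: -0.0
gripper_force: 0.0
```

```bash
python3 - <<'E'
import numpy as np,cv2
from rig import viewer,env
from h import cloud
s=viewer.get_image("scene");t=viewer.get_image("top")
cv2.imwrite("pics/c7.png",s["frame"][:,:,::-1])
Q=cloud(t)[158:205,240:325].reshape(-1,3);Q=Q[np.isfinite(Q[:,0])&(Q[:,2]>.155)&(Q[:,2]<.175)]
c,sn=np.cos(.0756),np.sin(.0756);d=Q[:,:2]-[.7402,-.0406];L=np.c_[d@[c,sn],d@[-sn,c]]
print([(round(float(y),2),L[abs(L[:,1]-y)<.01,0].min().round(4)) for y in np.arange(-.09,.09,.02)])
E
```

```text
[(-0.09, np.float64(-0.0791)), (-0.07, np.float64(-0.0795)), (-0.05, np.float64(-0.079)), (-0.03, np.float64(-0.1214)), (-0.01, np.float64(-0.0793)), (0.01, np.float64(-0.0795)), (0.03, np.float64(-0.0789)), (0.05, np.float64(-0.0795)), (0.07, np.float64(-0.0785))]
```

View pics/c7.png

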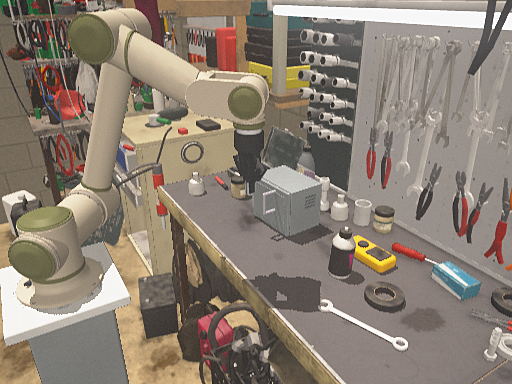

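The picture shows the cupboard shut at (287,200). The can at (342,252), jar (237,187) and oil cup (196,184) stand untouched. The door's front edge lies where it did at the start, at -79 mm.

```bash
python3 -c "
from rig import env
print(env.close_job())"
```

```text
the job is handed in; nothing more can be done
None
```

The bolt stands in the door bin, the door is snapped fully shut, the bystanders weren't touched, and the job was handed in at about 35 s; one grasp at the handle missed first, pressing on the handle's top with about 13 N.

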